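# Clip a chromatography column into its stand and seat it on the port

## Robot

A 6-joint arm with a two-finger parallel gripper is mounted at the origin on a cart in front of the work surface, level with it; the furniture and walls round the work are solid. World frame = base frame: x ahead of the robot, y to its left, z up, the work surface at z = 0. Lengths are in m, angles in rad, forces in N, time in s.
With the tool pointing down it reaches from about 0.275 to 0.75 m from the base axis. Payload 10.2 kg.
Tool frame: the origin (TCP) lies between the finger pads; the fingertips stand 22 mm ahead of it and the grasp point (between the pads) lies 3 mm ahead of it; z points along the fingers, x is the direction in which the jaws open and shut, and the axes are right-handed (so a half turn about z gives the same grasp; the last joint's range is limited). The gripper opens to 85 mm and grips with 20 to 120 N. Pads are 22 mm wide; open, the fingers measure 114 mm over their backs; the gripper's body (76 mm by 85 mm) begins 54 mm behind the grasp point. The pads swing forward as they close: fully open they stand 13 mm farther back than shut.
Start: joints at [0.884, 0.313, 1.498, -0, 1.331, -0.223], TCP at [0.235, 0.47, 0.253] pointing down, gripper open.
Joint ranges: [-2.94, 2.94], [-0.97, 2.17], [0.19, 2.56], [-1.23, 4.37], [0.02, 3.11], [-2.88, 2.88]. Speed limits (rad/s): [2.39, 2.39, 3.01, 3.14, 3.14, 3.14].

## Interface

Orientations are given as a rotation vector (axis times angle).
In Python, from plant import r, camera, camera_model, close_job gives the robot as it stands.
- The arm moves only by the shell command python3 -m pendant 'ROWS' [FORCE]. ROWS is JSON, a list of rows, each a list of 3 entries, a list of its own where there are three numbers: the finger opening in mm, from 0 to 85.4, then the shift along the world's x, y, z in mm, then the turn, a rotation vector about the world's x, y, z in degrees. A call has 1 to 8 rows; each row is the pose to reach, as a shift and turn from the pose commanded when the call began; what a row does not reach only later rows make up. A row lasts 1/8 s, in which the tool goes at most 62.5 mm and 10.7 degrees, less where a joint would pass 70% of its speed; a pose out of reach is approached as far as the arm can. A call with a gripper value outside its range is refused whole. The fingers move at their own pace and stop on an object; FORCE is the grip in N (left out, the last holds). Time passes only in rows, so rows that repeat a pose let the fingers close. It gives the time, the measured TCP pose, the force and the opening at its end, in the units of the state.
- r.observe(): the state, without advancing time (a new reading comes with each control period).
- camera(name): name is "scene" or "top" or "wrist"; returns (picture, depth): 400x640x3 uint8, red, green, blue; 400x640 float32, m along the optical axis (not along the pixel's ray), 0 where there is no reading.
- camera_model(name): a dict with "mtx" (3x3 intrinsics, pixels), "rvec" (rotation vector, rad) and "tvec" (3), from world to camera coordinates, as OpenCV has them; the wrist camera has in their place "hand_eye" (4x4, takes a point from camera to tool coordinates, whose origin is the TCP and whose axes are the tool frame's). Camera axes: x right, y down, z forward; pixel columns grow to the right and rows downward; lengths in m; the calibration is good to about 2 mm. A picture is of the moment at which its call begins: read the wrist's pose just before it. camera_model takes no time and is no camera call.
- close_job(): hands the job in, once; it reports no verdict.
The state is a dict: "time": time; "joints": joint angles; "qvel": joint speeds; "joint_efforts": joint torques, N m; "ee_pos": TCP position; "eef_rot": TCP orientation; "contact_force": force on the tool from outside, world axes, zero at the start; "ft_torque": the same for the moment, N m; "finger_gap": finger opening in m.
Only numpy, scipy, OpenCV 4.12 (cv2) and the standard library are available. Lean on these libraries where they do the work, as an engineer would, in place of code of your own. Each camera call takes 0.05 s, during which the arm holds its last target.

## Task

Pick up the loose steel column and snap it sideways, from above, into both spring clips of its stand, with its end still clear of the port. Then slide it lengthwise in the clips until you feel its end meet the port's sprung seal and push it in by a little over 1 mm, no more, and let go so that it stays there. Be gentle with the clips and the seal, and leave the cups, jar, vial and oil bottle where they stand.

Things in the scene. Friction and masses are not known exactly. Their poses are not given: they have to be found in the camera images.
- column: Loose steel column, about 0.18 kg, both ends alike (a blue ring near one end is only a mark). It lies on its hexagonal nuts on the desk, its axis along y and 15 mm above the desk. This origin is on its underside, half-way along. Grip it across the bare barrel, 20 mm thick.
- column_center (a point): Centre of the column, on its axis. y runs along it. The bare round barrel, 20 mm in diameter, reaches 75 mm either way; a dark ring 22 mm in diameter lies at 77 mm and a dark hexagonal nut, 30 mm across flats, from 80 to 93 mm; a white stub 10 mm in diameter ends at 98 mm.
- column_tip (a point): Centre of the white end face at one end of the column, 98 mm from column_center along its y. The other end is alike.
- stand: Fixed white column stand; origin on its underside, below clip_mid. Base plate 80 mm in x, 8 mm thick, from y = -95 to +175 mm; y runs along the seated column towards the blue port, z up. It carries the two clips and the port.
- clip_mid (a point): Point half-way between the clips on the seated column's axis, 50 mm above the desk; same axes as the stand. Free space for fingers here: 76 mm along y between the clips, down to the base plate. In the clips the column slides along y against 5 to 13 N of friction and stays where it is left. Snap it in with its centre about 14 mm short of this point (-y) to stay clear of the seal.
- clip_a (a point): Middle of the clip nearer the port, on the seated column's axis, 44 mm from clip_mid. Steel C-shaped clip, open at the top, 12 mm wide along y; its sprung lips flare up to 19 mm above this point and 20 mm to either side in x. Pressed straight down, the column meets the lips about 16 mm above its seat, needs 10 to 20 N in all for both clips, then snaps down into the cradles. Press with no more than 25 N.
- clip_b (a point): Middle of the other, like clip, 44 mm from clip_mid on the side away from the port (-y).
- port: Blue port block on the stand, 44 x 40 x 70 mm; origin at the centre of its underside, 150 mm from clip_mid along y. Damaged by pushes over 8 N.
- port_face (a point): Point on the port's near face where the seated column's axis meets it, 130 mm from clip_mid. Towards the clips stick out a steel collar (22 mm) and, 9.5 mm further, a black sprung seal (13 mm). The collar is set anew each time, unmeasured: the seal's tip is 12 to 36 mm out from this face; feel for it. The seal yields from 1 N, plus 3 N per mm, and is hard after 5 mm. 3 to 6 N is right.
- red_cup (a point): Bystander, point half-way up: sample cup with a red lid, 60 mm across, 70 mm high, standing upright. Leave it where it is.
- yellow_cup (a point): Bystander, point half-way up: sample cup with a yellow lid, 60 mm across, 70 mm high, standing upright. Leave it where it is.
- blue_cup (a point): Bystander, point half-way up: sample cup with a blue lid, 60 mm across, 70 mm high, standing upright. Leave it where it is.
- oil_bottle (a point): Bystander, point half-way up: small amber bottle with a black cap, 26 mm across, 68 mm high, standing upright. Leave it where it is.
- clear_vial (a point): Bystander, point half-way up: clear vial with a grey cap, 34 mm across, 114 mm high, standing upright. Leave it where it is.
- cream_jar (a point): Bystander, point half-way up: small white jar with a cream lid, 30 mm across, 36 mm high, standing upright. Leave it where it is.

How it is judged:
On the way:
1. the column is snapped into both clips, with nothing touching the port or its seal (z of column_center in the frame of clip_mid between -0.003 and 0.003 m and x of column_center in the frame of clip_mid between -0.004 and 0.004 m and angle between the y axis of column_center and the y axis of clip_mid, either way round below 0.05 rad and contact force between anything else and port below 0.1 N), for 0.2 s.
At the end, for the whole second after the job is handed in: The column lies in both clips (axis within 3 mm in height and 4 mm sideways of its seat, within 0.05 rad of the clips' line), at rest, and its end presses the port's seal with 2 to 8 N by itself (pushed in by about 0.3 to 2.3 mm) (z of column_center in the frame of clip_mid between -0.003 and 0.003 m and x of column_center in the frame of clip_mid between -0.004 and 0.004 m and angle between the y axis of column_center and the y axis of clip_mid, either way round below 0.05 rad and contact force between anything else and port between 2 and 8 N and linear speed of column below 0.01 m/s); the robot touches nothing.
It fails at once if the port or its seal is pushed with more than 8 N (contact force between anything else and port above 8 N).
It fails at once if the contact forces on the stand add up to more than 60 N (the clips' own grip on the column makes up about 30 N) (contact force between anything else and stand above 60 N).
It fails at once if a bystander is moved by more than 20 mm (distance of any of red_cup, yellow_cup, blue_cup, oil_bottle, clear_vial, cream_jar from where it was at the start of the episode above 0.02 m).
It also fails if it takes over 72 s, if anything falls off the work surface, if the arm or the gripper's body presses on something with over 40 N, if the wrist force passes 120 N, or if a joint passes its speed limit or range.

## Working session

There is one attempt and no reset: what is moved stays moved. The work goes in short steps, Python scripts to look and compute and a shell command to move; the robot and the scene stay as the last step left them, time stands still between calls to the robot, and variables do not carry over. Pictures are saved under pics/ and viewed, and the job is handed in when it is done.

```bash
mkdir -p pics; ls; cat > h.py <<'E'
import numpy as np, cv2
from plant import r, camera, camera_model, close_job
def snap(n,f):
    p,d=camera(n); cv2.imwrite(f'pics/{f}.png',p[:,:,::-1]); np.savez(f'pics/{f}.npz',p=p,d=d); return p,d
def world(n,uv,d):
    m=camera_model(n);K=np.array(m['mtx']);uv=np.atleast_2d(uv).astype(float)
    ray=np.c_[(uv-[K[0,2],K[1,2]])/[K[0,0],K[1,1]],np.ones(len(uv))]
    c=ray*np.reshape(d,(-1,1)); R=cv2.Rodrigues(np.array(m['rvec'],float))[0]
    return (c-np.ravel(m['tvec']))@R
def onplane(n,uv,z):
    o=world(n,uv,np.zeros(len(np.atleast_2d(uv))));q=world(n,uv,np.ones(len(np.atleast_2d(uv))))
    v=q-o; return o+v*((z-o[:,2])/v[:,2])[:,None]
E
python3 - <<'E'
from h import *
for n in('scene','top'): snap(n,n+'0')
s=r.observe();print(s)
print(camera_model('top'),camera_model('wrist'))
E
```

```text
pics
{'time': 0.1, 'joints': array([ 8.83617165e-01,  3.13382540e-01,  1.49834257e+00, -2.76296814e-05,
        1.33099715e+00, -2.23400011e-01]), 'qvel': array([-0.00168371,  0.0002577 , -0.00213476,  0.00080879, -0.00084411,
        0.0002165 ]), 'joint_efforts': array([ 2.08726109e-03, -4.12899220e+01, -2.60141534e+01, -1.99492119e-04,
        3.04036097e-03,  4.49513050e-05]), 'ee_pos': array([0.23473569, 0.46937685, 0.25280516]), 'eef_rot': array([ 2.67216807e+00,  1.65125996e+00, -1.66470162e-03]), 'contact_force': array([-0.32018545, -0.50454141, -0.42328339]), 'ft_torque': array([-0.0048822 ,  0.03312429, -0.00053627]), 'finger_gap': 0.0855872986129489}
{'mtx': array([[496.80434074,   0.        , 319.11284737],
       [  0.        , 496.80434074, 194.79415314],
       [  0.        ,   0.        ,   1.        ]]), 'rvec': array([ 2.17313203, -2.21859607,  0.10208284]), 'tvec': array([-0.00305983,  0.57627718,  1.57945828])} {'mtx': array([[357.85327193,   0.        , 321.73368974],
       [  0.        , 357.85327193, 197.15938938],
       [  0.        ,   0.        ,   1.        ]]), 'hand_eye': array([[ 9.99999723e-01,  7.82995619e-05,  7.40088066e-04,
        -3.81369723e-04],
       [-2.78925317e-04,  9.61396200e-01,  2.75167710e-01,
        -6.99577709e-02],
       [-6.89972343e-04, -2.75167840e-01,  9.61395956e-01,
        -1.21543968e-01],
       [ 0.00000000e+00,  0.00000000e+00,  0.00000000e+00,
         1.00000000e+00]])}
```

View pics/top0.png

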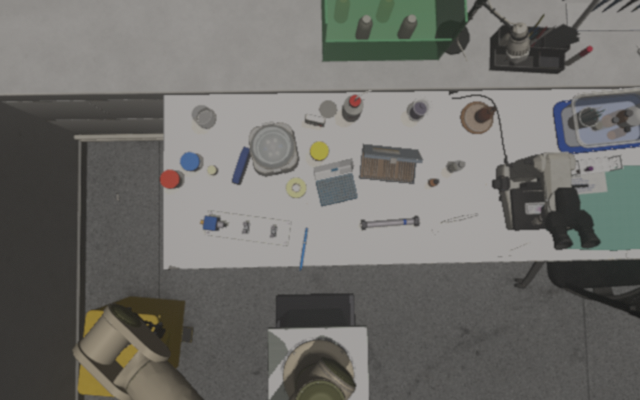

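View pics/scene0.png

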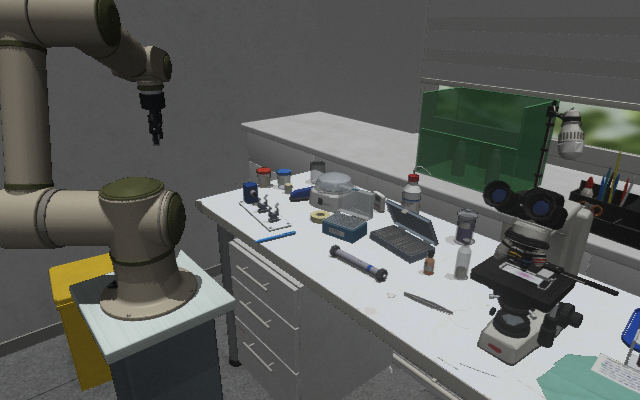

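The top view shows the column at about (390,222), with its blue ring at the right end. The stand spans (205..292, 212..243), with the port at (211,223) and the clips at (245,228) and (274,231). The red, blue and yellow cups are at (171,180), (190,161) and (319,151), the jar at (212,170), the oil bottle at (433,182) and the vial at (456,166).

```bash
python3 - <<'E'
from h import *
f=lambda l,z:print(l,np.round(onplane('top',l,z),3).tolist())
f([[390,222],[363,224],[417,221]],.015)
f([[245,228],[274,231]],.06)
f([[211,223]],.07)
f([[207,212],[292,219],[289,244]],.008)
f([[171,180],[190,161],[319,151]],.07)
f([[433,182],[456,166],[212,170]],.06)
E
```

```text
[[390, 222], [363, 224], [417, 221]] [[0.484, -0.242, 0.015], [0.479, -0.155, 0.015], [0.485, -0.33, 0.015]]
[[245, 228], [274, 231]] [[0.474, 0.219, 0.06], [0.463, 0.129, 0.06]]
[[211, 223]] [[0.492, 0.322, 0.07]]
[[207, 212], [292, 219], [289, 244]] [[0.529, 0.347, 0.008], [0.5, 0.074, 0.008], [0.42, 0.085, 0.008]]
[[171, 180], [190, 161], [319, 151]] [[0.628, 0.445, 0.07], [0.686, 0.386, 0.07], [0.71, -0.016, 0.07]]
[[433, 182], [456, 166], [212, 170]] [[0.607, -0.375, 0.06], [0.656, -0.45, 0.06], [0.658, 0.32, 0.06]]
```

```bash
python3 -m pendant '[[85,[40,-33,10],[0,0,-10]],[85,[80,-66,20],[0,0,-20]],[85,[120,-100,30],[0,0,-30]],[85,[160,-133,40],[0,0,-40]],[85,[200,-166,47],[0,0,-50]],[85,[240,-200,47],[0,0,-60]],[85,[240,-200,47],[0,0,-70]],[85,[240,-200,47],[0,0,-70]]]'
python3 - <<'E'
from h import *
import json
s=r.observe(); p,d=snap('wrist','w1'); np.savez('pics/w1s.npz',pos=s['ee_pos'],rot=s['eef_rot'])
print(s['ee_pos'],s['eef_rot'],s['joints'],s['contact_force'])
E
```

```text
time: 1.1
ee_pos: [0.475, 0.2692, 0.2999]
eef_rot: [3.136, -0.179, -0.001]
contact_force: [-0.5, 0.1, -0.4]
finger_gap: 0.0847
[0.47497095 0.26921808 0.29986701] [ 3.13623155e+00 -1.78780034e-01 -1.43510374e-03] [3.00964613e-01 3.31825913e-01 1.35073510e+00 6.83112567e-05
 1.45998176e+00 4.14843235e-01] [-0.49471269  0.09211285 -0.44871165]
```

View pics/w1.png

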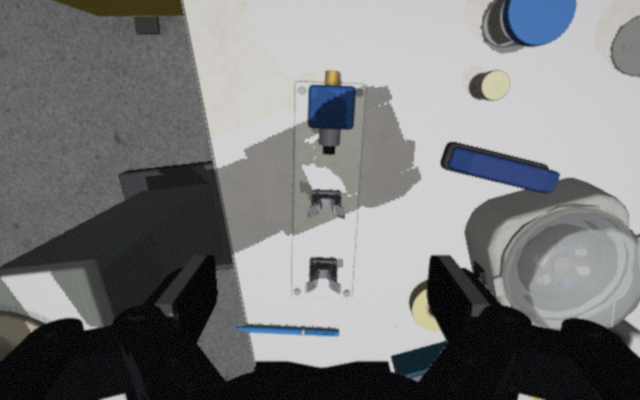

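The wrist view shows the stand upright in the image: port (331,107), seal tip (329,150), clip A (325,203) and clip B (323,272), with base plate corners at about (296,82), (365,84), (354,297) and (291,297).

```bash
cat >> h.py <<'E'
M=camera_model('wrist')
def wframe(pos,rot):
    T=np.eye(4);T[:3,:3]=cv2.Rodrigues(np.array(rot,float))[0];T[:3,3]=pos
    return T@np.array(M['hand_eye'])
def wrays(T,uv):
    K=np.array(M['mtx']);uv=np.atleast_2d(uv).astype(float)
    ray=np.c_[(uv-[K[0,2],K[1,2]])/[K[0,0],K[1,1]],np.ones(len(uv))]
    return ray@T[:3,:3].T, T[:3,3]
def wpts(T,uv,d):
    v,o=wrays(T,uv); return o+v*np.reshape(d,(-1,1))
def wplane(T,uv,z):
    v,o=wrays(T,uv); return o+v*((z-o[2])/v[:,2])[:,None]
E
python3 - <<'E'
from h import *
a=np.load('pics/w1.npz');s=np.load('pics/w1s.npz');T=wframe(s['pos'],s['rot'])
p,d=a['p'],a['d'];vv,uu=np.mgrid[:400,:640]
P=wpts(T,np.c_[uu.ravel(),vv.ravel()],d.ravel()).reshape(400,640,3);np.save('pics/w1P.npy',P)
print('desk',np.median(P[300:340,250:290][...,2]) , np.median(P[110:140,380:410,2]),'plate',np.median(P[220:245,310:345,2]))
c=p[60:310,270:390]; cv2.imwrite('pics/w1c.png',cv2.resize(c[:,:,::-1],None,fx=2.4,fy=2.4,interpolation=cv2.INTER_CUBIC))
z=P[...,2]
for v in range(80,300,6): print(v,' '.join('%3d'%round(1000*x) for x in z[v,284:376:4]))
E
```

```text
desk 0.0007493125379799959 0.0007210870947226278 plate 0.008901612458653507
80  -1   0   1   1   1   1   1   0   2   1   2  58  58  55   3   1   0   0   0   1   2   1   2
86   0   2  -2  10   8   9   8  77  77  79  76  77  78  76  76  74  76   9   8   9   9   0   0
92   1   0   1   8  12  12  75  77  79  79  78  78  80  80  79  81  79  79  11  11   8   2   0
98   0   0   0  10  10   8  76  79  80  79  79  79  79  80  78  79  79  77   8  10  10   2   1
104   0   2   1   9   9   9  76  79  79  79  78  79  77  78  79  78  79  80  10   9   7   1   1
110  -1  -1   2  10   9   8  78  78  78  79  79  81  79  78  79  78  79  79   9  10   8   0   0
116   1   0   1   8   8  10  78  80  79  80  78  77  78  77  78  79  79  78   9  10   6   0   0
122   0   1   0  10   9  10  77  78  79  78  79  79  78  79  78  78  79  79   8  10   1   0   1
128   0   2   1   9   9   9   9  76  76  77  77  78  79  77  80  79  79  75   9   8   1   1   0
134   1   0   1   9   8  10   9   9  10  55  60  60  62  59   9   8  10  10   9   9   1   2   2
140  -1   0  -1   9   9  10   9  11  10  57  63  63  62  60  10   8 
[... 1823 characters left out ...]
   7  10   1   1   1   1   2
260   1   0   7   7   8   9   7  17  17  17  17  18  18  15   9   8  10   9   0   1   0  -1   0
266  -1   0   9   8  10  10   9  30  28  29  28  28  19  18   9  10   9   8   1   1   1   1   1
272   1   1   8   9   8   9   8  33  43  37  37  41  31  41   9   9   9   8   3   1   0  -1   2
278   0   1   8  11   8   7   9  58 421  37  37  43  33  53   9  10   9   9   1   0  -1   2   1
284   0   1   9   9   9   8  69  65  60   9  10   9  62  67  10   8   9   8   1   1   1   1   2
290   0  -1   8  11   9  10  70   9  10   9   9   9  63  67  10   8   9   1   2   0   0   0   2
296   0   1   9   9  10   8   9   9   8  10   8   9   9   9   7  12  11   0   0   0  -1   0   1
```

View pics/w1c.png

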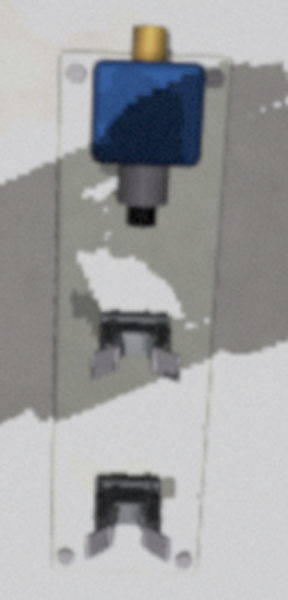

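```bash
python3 - <<'E'
from h import *
P=np.load('pics/w1P.npy');p=np.load('pics/w1.npz')['p']
z=P[...,2];ok=np.zeros(z.shape,bool);ok[70:305,280:380]=1
def rect(m):
    q=(P[m][:,:2]*1000).astype(np.float32); R=cv2.minAreaRect(q);return R,len(q)
m=ok&(z>.005)&(z<.09)
m=cv2.morphologyEx(m.astype(np.uint8),cv2.MORPH_OPEN,np.ones((3,3)))>0
n,l,st,_=cv2.connectedComponentsWithStats(m.astype(np.uint8)); k=1+np.argmax(st[1:,4]);
pl=(l==k)&(z<.0125); print('plate',rect(pl))
pt=ok&(z>.072)&(z<.09); print('port',rect(pt), P[pt].mean(0))
# side fits of plate in u per row
rows=range(90,290,2);L=[];Rr=[]
for v in rows:
    u=np.flatnonzero(pl[v]);L.append(P[v,u[0],:2]);Rr.append(P[v,u[-1],:2])
for n_,e in(('L',L),('R',Rr)):
    vx,vy,x0,y0=cv2.fitLine(np.array(e,np.float32),cv2.DIST_HUBER,0,.001,.001).ravel();print(n_,np.degrees(np.arctan2(vx,vy)),x0+vx/vy*(.2-y0))
for a,b in((185,225),(255,298)):
    mm=ok.copy();mm[:a]=0;mm[b:]=0;mm&=(z>.045)&(z<.08)
    print('clip',P[mm].mean(0),rect(mm))
mm=ok.copy();mm[:133]=0;mm[157:]=0;mm&=(z>.05)&(z<.075);q=P[mm]
print('seal',q[np.argsort(q[:,1])[:12]].round(4), 'axis', q.mean(0))
E
```

```text
plate (((472.84747314453125, 217.45245361328125), (269.5166320800781, 79.98410034179688), 81.20708465576172), 10218)
port (((484.4649353027344, 281.3759765625), (130.11148071289062, 43.80716323852539), 82.84397888183594), 2029) [0.48970259 0.326485   0.07862315]
L 8.803954 0.43038148
R 8.777227 0.50971764
clip [0.47390404 0.2221377  0.06389574] (((473.65606689453125, 221.46365356445312), (12.242554664611816, 37.80251693725586), 81.11923217773438), 299)
clip [0.46029192 0.13569791 0.06308418] (((460.0984191894531, 134.79296875), (12.726682662963867, 38.4642333984375), 80.61669158935547), 285)
seal [[0.4884 0.278  0.0506]
 [0.4873 0.2788 0.0544]
 [0.4863 0.2791 0.0557]
 [0.4853 0.2794 0.0571]
 [0.4885 0.2795 0.0532]
 [0.4842 0.2796 0.0577]
 [0.4812 0.2797 0.056 ]
 [0.4832 0.2798 0.0577]
 [0.4781 0.2798 0.0546]
 [0.4874 0.2799 0.0549]
 [0.4822 0.2799 0.0577]
 [0.4802 0.2799 0.0564]] axis [0.48438496 0.29185654 0.05864609]
```

```bash
python3 -m pendant '[[85,[1,-55,0],[0,0,1]],[85,[2,-110,0],[0,0,2]],[85,[3,-165,0],[0,0,3]],[85,[4,-220,-5],[0,0,4]],[85,[5,-275,-10],[0,0,5]],[85,[6,-330,-15],[0,0,6]],[85,[7,-385,-20],[0,0,7]],[85,[9,-440,-20],[0,0,8.5]]]'
python3 -m pendant '[[85,[0,0,0],[0,0,0]],[85,[0,0,0],[0,0,0]]]'
cat > look.py <<'E'
from h import *
import sys
f=sys.argv[1]
s=r.observe(); p,d=snap('wrist',f); T=wframe(s['ee_pos'],s['eef_rot'])
vv,uu=np.mgrid[:400,:640]
P=wpts(T,np.c_[uu.ravel(),vv.ravel()],d.ravel()).reshape(400,640,3);np.save(f'pics/{f}P.npy',P)
print(s['ee_pos'].round(4),s['eef_rot'].round(4),s['contact_force'].round(2),s['time'],s['joints'].round(2))
E
python3 look.py w2
```

```text
time: 2.15
ee_pos: [0.4836, -0.1714, 0.2801]
eef_rot: [-3.141, -0.062, 0.0]
contact_force: [-0.8, 0.1, 0.3]
finger_gap: 0.085
time: 2.4
ee_pos: [0.4839, -0.1696, 0.2803]
eef_rot: [-3.141, -0.057, 0.0]
contact_force: [-0.6, 0.0, -0.0]
finger_gap: 0.0849
[ 0.4839 -0.1696  0.2803] [-3.1407e+00 -5.6900e-02  1.0000e-04] [-0.56  0.03 -0.04] 2.4 [-0.57  0.27  1.49  0.    1.39 -0.6 ]
```

View pics/w2.png

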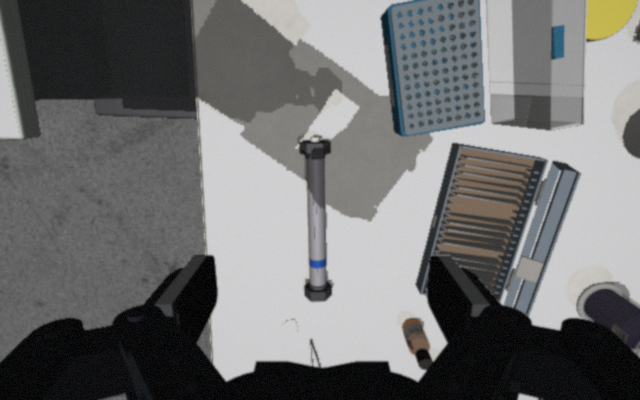

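The column is upright in the image, with its ends at (315,136) and (318,303) and the blue ring at (317,264). The oil bottle stands at about (417,342).

```bash
python3 - <<'E'
from h import *
P=np.load('pics/w2P.npy');z=P[...,2]
ok=np.zeros(z.shape,bool);ok[120:315,295:340]=1
m=ok&(z>.006)
b=ok&(z>.02); q=P[m]
print(len(q),q.min(0),q.max(0)); np.set_printoptions(suppress=True,precision=4)
mid=[];
for v in range(162,282,3):
    u=np.flatnonzero(m[v]); mid.append([*P[v,u].mean(0)[:2]])
mid=np.array(mid);k=np.polyfit(mid[:,1],mid[:,0],1);print('axis x=%.5f y+%.5f'%tuple(k),np.degrees(np.arctan(k[0])), (mid[:,0]-np.polyval(k,mid[:,1])).std())
nut=ok&(z>.02); y=P[nut][:,1];print('y ext z>.02',y.min(),y.max())
y=q[:,1];print('ext',y.min(),y.max(),(y.min()+y.max())/2,'z',np.percentile(q[:,2],95))
R=cv2.minAreaRect((q[:,:2]*1000).astype(np.float32));print(R)
print('z top barrel',np.median(z[170:250,315:318]))
o=np.zeros(z.shape,bool);o[310:370,395:440]=1
print('bottle',P[o&(z>.03)&(z<.1)].mean(0))
E
```

```text
3226 [ 0.45853503 -0.33418925  0.00706929] [ 0.50086539 -0.10005606  0.40188291]
axis x=-0.05197 y+0.46739 -2.9751948929648027 0.0003013951723570233
y ext z>.02 -0.3341892475457348 -0.10005606031488608
ext -0.3341892475457348 -0.10005606031488608 -0.21712265393031044 z 0.03111112539394345
((478.3486633300781, -217.33546447753906), (33.621421813964844, 233.9881134033203), 2.853008508682251)
z top barrel 0.025836020962826056
bottle [ 0.6048 -0.3792  0.0509]
```

```bash
python3 - <<'E'
from h import *
P=np.load('pics/w2P.npy');z=P[...,2]
for v in list(range(130,166,2))+list(range(275,308,2)):
    print(v,(P[v,313:322:2,1]).mean().round(4),(z[v,309:327:2]*1000).round().astype(int))
E
```

```text
130 -0.1375 [0 1 1 1 1 0 1 1 1]
132 -0.1397 [0 0 0 2 0 0 0 0 1]
134 -0.1418 [0 2 1 1 1 0 0 1 1]
136 -0.144 [0 1 2 1 2 1 0 0 0]
138 -0.1449 [ 0 19 20 21 20  1  1  0  0]
140 -0.1469 [ 1 20 21 20 20  2  4  1  1]
142 -0.1482 [20 19 19 19 21 20 22 21 22]
144 -0.1489 [30 30 29 31 31 31 31 30 28]
146 -0.151 [32 30 30 33 30 31 30 31 25]
148 -0.1531 [31 31 30 31 30 32 30 30 27]
150 -0.155 [31 30 30 32 33 32 31 30 27]
152 -0.1572 [32 32 31 32 32 30 30 28 25]
154 -0.1592 [30 30 33 32 31 31 31 30 28]
156 -0.1623 [24 26 25 27 27 25 23 23  0]
158 -0.1643 [26 26 27 28 25 26 25 22  1]
160 -0.1667 [24 27 26 25 26 26 22 21  2]
162 -0.1688 [24 26 26 25 25 25 24 20  1]
164 -0.1711 [24 25 24 25 26 25 22 20  1]
275 -0.3019 [18 22 26 27 26 26 24 23 21]
277 -0.3047 [18 24 25 25 25 26 25 24 18]
279 -0.3074 [18 22 25 24 26 26 25 23 18]
281 -0.2677 [ 18  22  25  26  27  25 402  22  19]
283 -0.3126 [17 22 24 25 27 25 25 24 19]
285 -0.3151 [21 23 24 25 26 26 25 23 22]
287 -0.3172 [18 24 26 26 27 27 26 24 20]
289 -0.3202 [23 22 24 26 28 27 24 24 24]
291 -0.3214 [29 28 28 29 28 28 28 29 29]
293 -0.3223 [30 31 31 31 32 31 29 32 30]
295 -0.3249 [30 32 31 31 31 30 31 30 30]
297 -0.3277 [29 31 31 31 31 31 30 31 30]
299 -0.3298 [29 31 32 31 31 32 31 30 31]
301 -0.3334 [ 1 31 31 30 29 30 31 31 30]
303 -0.3548 [-1  1  1  1  2  0  0  0  1]
305 -0.3576 [-1  1  1  0  1  0  1  1  0]
307 -0.3606 [0 0 1 0 1 1 1 0 1]
```

```bash
python3 -m pendant '[[85,[-2,-36,-20],[0,0,0.9]],[85,[-4,-71,-60],[0,0,0.9]],[85,[-4,-71.5,-110],[0,0,0.9]],[85,[-4,-71.5,-160],[0,0,0.9]],[85,[-4,-71.5,-200],[0,0,0.9]],[85,[-4,-71.5,-225],[0,0,0.9]],[85,[-4,-71.5,-225],[0,0,0.9]],[85,[-4,-71.5,-225],[0,0,0.9]]]' 60
python3 look.py w3; python3 - <<'E'
from h import *
snap('scene','s3')
E
```

```text
time: 3.45
ee_pos: [0.4807, -0.2417, 0.0566]
eef_rot: [3.139, 0.08, 0.002]
contact_force: [1.2, -0.6, 0.5]
finger_gap: 0.0847
[ 0.4807 -0.2417  0.0566] [3.1393e+00 7.9900e-02 2.4000e-03] [ 1.21 -0.64  0.54] 3.45 [-0.68  0.58  1.67  0.    0.89 -0.73]
```

View pics/w3.png

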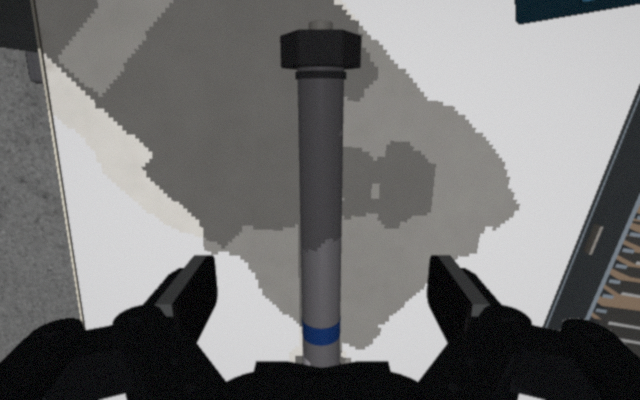

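The column runs vertically at u≈321, centred between the open fingers. I'll descend and grip.

```bash
python3 -m pendant '[[85,[0,0,-16],[0,0,0]],[85,[0,0,-31],[0,0,0]],[85,[0,0,-32],[0,0,0]],[15,[0,0,-32],[0,0,0]],[15,[0,0,-32],[0,0,0]],[15,[0,0,-32],[0,0,0]],[15,[0,0,-32],[0,0,0]],[15,[0,0,-32],[0,0,0]]]' 60
python3 -m pendant '[[15,[0,0,0],[0,0,0]],[15,[0,0,0],[0,0,0]],[15,[0,0,0],[0,0,0]],[15,[0,0,0],[0,0,0]]]' 80
```

```text
time: 4.55
ee_pos: [0.4801, -0.2421, 0.0238]
eef_rot: [3.14, 0.078, 0.001]
contact_force: [0.1, 0.7, 4.9]
finger_gap: 0.0179
time: 5.05
ee_pos: [0.4801, -0.2421, 0.0238]
eef_rot: [3.14, 0.078, 0.001]
contact_force: [-1.1, 1.4, 6.6]
finger_gap: 0.0172
```

```bash
python3 -m pendant '[[15,[0,0,5],[0,0,0]],[15,[0,0,15],[0,0,0]],[15,[0,0,30],[0,0,0]],[15,[0,0,60],[0,0,0]],[15,[0,0,60],[0,0,0]],[15,[0,0,60],[0,0,0]]]' 80
python3 look.py w4; python3 - <<'E'
from h import *
snap('scene','s4')
P=np.load('pics/w4P.npy')
for v in range(100,260,12): print(v,P[v,323].round(4))
E
```

```text
time: 5.8
ee_pos: [0.4796, -0.2417, 0.0828]
eef_rot: [-3.14, -0.077, 0.001]
contact_force: [-0.2, -0.0, -2.9]
finger_gap: 0.0178
[ 0.4796 -0.2417  0.0828] [-3.1402e+00 -7.7400e-02  9.0000e-04] [-0.16 -0.03 -2.93] 5.8 [-0.69  0.53  1.66 -0.    0.95 -0.73]
100 [ 0.4764 -0.1738  0.0852]
112 [ 0.4766 -0.1775  0.0858]
124 [ 0.4768 -0.1814  0.085 ]
136 [ 0.477  -0.1852  0.0857]
148 [ 0.4772 -0.1893  0.0845]
160 [ 0.4774 -0.1933  0.085 ]
172 [ 0.4776 -0.1975  0.0845]
184 [ 0.4778 -0.2018  0.0843]
196 [ 0.478  -0.206   0.0845]
208 [ 0.4783 -0.2103  0.0847]
220 [ 0.4785 -0.2146  0.0851]
232 [ 0.4787 -0.219   0.0854]
244 [ 0.4789 -0.2241  0.0844]
256 [ 0.4792 -0.2285  0.085 ]
```

View pics/w4.png

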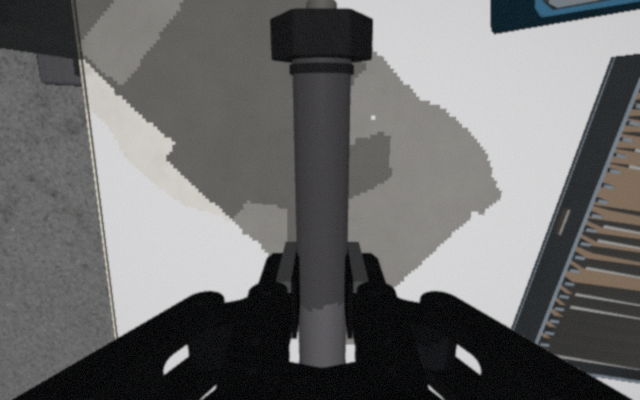

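View pics/s4.png

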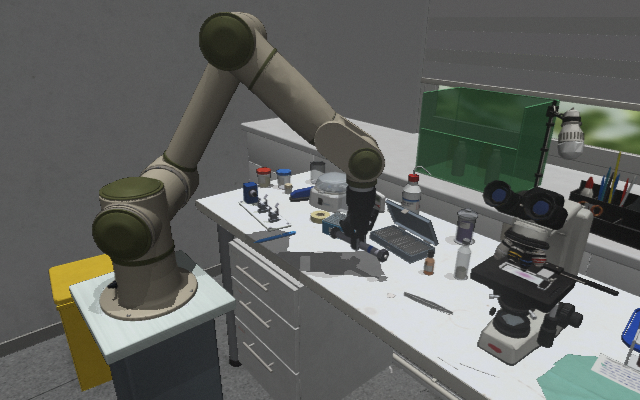

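The column is held level: its axis is at u≈322 and its barrel top is at z≈0.085 along its whole length. Next I'll carry it to the stand.

```bash
python3 -m pendant '[[15,[0,5,40],[0,0,0]],[15,[-1,25,80],[0,0,-1]],[15,[-3,65,110],[0,0,-2]],[15,[-5,105,120],[0,0,-3]],[15,[-7,145,120],[0,0,-4]],[15,[-9,190,120],[0,0,-5]],[15,[-11,235,120],[0,0,-6]],[15,[-12,280,120],[0,0,-7]]]' 80
python3 -m pendant '[[15,[0,40,0],[0,0,-1.5]],[15,[-1,80,-10],[0,0,-3]],[15,[-2,110,-30],[0,0,-4]],[15,[-3,125,-50],[0,0,-4.6]],[15,[-3,126,-65],[0,0,-4.6]],[15,[-3,126,-75],[0,0,-4.6]],[15,[-3,126,-75],[0,0,-4.6]],[15,[-3,126,-75],[0,0,-4.6]]]' 80
python3 look.py w5
```

```text
time: 6.9
ee_pos: [0.4674, 0.0395, 0.2026]
eef_rot: [-3.139, 0.116, 0.002]
contact_force: [1.5, -1.1, -3.0]
finger_gap: 0.0176
time: 7.9
ee_pos: [0.4653, 0.1636, 0.1288]
eef_rot: [-3.132, 0.241, -0.002]
contact_force: [-0.1, -0.3, -2.3]
finger_gap: 0.0174
[0.4653 0.1636 0.1288] [-3.1322e+00  2.4140e-01 -1.6000e-03] [-0.09 -0.26 -2.33] 7.9 [ 0.1   0.38  1.75 -0.    1.    0.25]
```

View pics/w5.png

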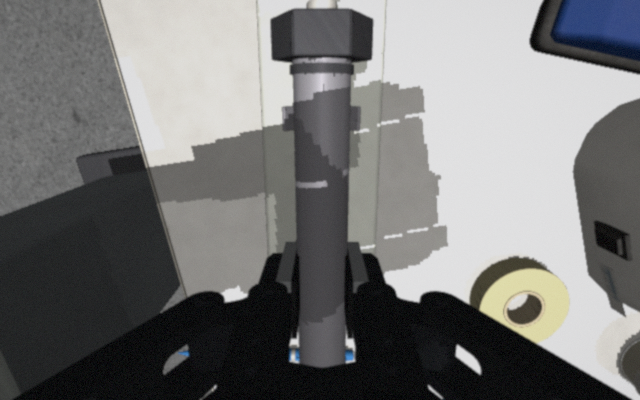

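The nut is at (322,35), and the clip A lips show on either side at (287,118) and (358,118), so the column is well centred.

```bash
python3 - <<'E'
from h import *
P=np.load('pics/w5P.npy');z=P[...,2]
ok=np.zeros(z.shape,bool);ok[95:140,270:376]=1
m=ok&(z>.04)&(z<.08)
l=P[m&(np.arange(640)<320)];R=P[m&(np.arange(640)>325)]
print(len(l),l.min(0).round(4),l.max(0).round(4),len(R),R.min(0).round(4),R.max(0).round(4))
u=np.array([np.sin(np.radians(8.8)),np.cos(np.radians(8.8))]);n=np.array([u[1],-u[0]]);c=np.array([.4668,.1781])
for q in(l,R): t=(q[:,:2]-c);a=t@n;b=t@u;print('across',a.min(),a.max(),'along',b.min(),b.max())
mid=[]
for v in range(80,230,4):
    k=np.flatnonzero((z[v,280:370]>.105)&(z[v,280:370]<.16))+280; mid.append(P[v,k].mean(0))
mid=np.array(mid);t=mid[:,:2]-c;k=np.polyfit(t@u,t@n,1);print('col off@0, slope',k,mid[:,2].mean())
for v in range(40,80,3):print(v,z[v,318:327].mean().round(4),((P[v,318:327,:2].mean(0)-c)@u).round(4))
E
```

```text
282 [0.4537 0.2176 0.0654] [0.4604 0.2297 0.0724] 247 [0.4874 0.2125 0.0658] [0.4935 0.225  0.0719]
across -0.019185418704453873 -0.013745287390812976 along 0.037750919464829315 0.04969725342854993
across 0.014647564564310808 0.019475198877636404 along 0.0377175716832105 0.04971333716130121
col off@0, slope [-0.00034597  0.00049876] 0.1289800741404806
40 0.1362 0.0706
43 0.1359 0.0698
46 0.1362 0.0689
49 0.1363 0.0681
52 0.1363 0.0673
55 0.1358 0.0665
58 0.1308 0.0661
61 0.1312 0.0652
64 0.1321 0.0643
67 0.1317 0.0634
70 0.1314 0.0625
73 0.1308 0.0617
76 0.1308 0.0608
79 0.1303 0.0599
```

```bash
python3 -m pendant '[[15,[0,0,-15],[0,0,0]],[15,[0,0,-30],[0,0,0]],[15,[0,0,-42],[0,0,0]],[15,[0,0,-46],[0,0,0]],[15,[0,0,-49],[0,0,0]],[15,[0,0,-51],[0,0,0]]]' 80
python3 -m pendant '[[15,[0,0,-1],[0,0,0]],[15,[0,0,-2],[0,0,0]]]'
python3 -m pendant '[[15,[0,0,-1],[0,0,0]],[15,[0,0,-2],[0,0,0]]]'
```

```text
time: 8.7
ee_pos: [0.465, 0.164, 0.0774]
eef_rot: [-3.132, 0.24, -0.001]
contact_force: [0.5, -0.7, -3.1]
finger_gap: 0.0176
time: 8.95
ee_pos: [0.465, 0.164, 0.0754]
eef_rot: [-3.132, 0.24, -0.001]
contact_force: [-0.3, 0.3, -2.8]
finger_gap: 0.0175
time: 9.2
ee_pos: [0.4652, 0.1641, 0.0741]
eef_rot: [-3.132, 0.24, -0.002]
contact_force: [-4.2, -1.5, 13.1]
finger_gap: 0.0173
```

```bash
for i in 1 2; do python3 -m pendant '[[15,[0,0,-0.5],[0,0,0]]]' | grep -E 'pos|force'; done; python3 - <<'E'
from h import *
s=r.observe();print(s['contact_force'],s['ft_torque'])
E
```

```text
ee_pos: [0.4653, 0.1641, 0.074]
contact_force: [-5.1, -1.8, 14.6]
ee_pos: [0.4655, 0.1641, 0.0737]
contact_force: [-3.8, 0.5, 13.7]
[-3.81878266  0.52598742 13.7084278 ] [0.01668985 0.54362805 0.03035311]
```

```bash
python3 -m pendant '[[15,[-0.5,0,-0.5],[0,0,0]]]' | grep -E 'pos|force';python3 -m pendant '[[15,[-0.2,0,-0.7],[0,0,0]]]' | grep -E 'pos|force';python3 -m pendant '[[15,[0,0,-0.7],[0,0,0]]]' | grep -E 'pos|force'
```

```text
ee_pos: [0.4655, 0.1642, 0.0735]
contact_force: [-2.6, -0.7, 16.2]
ee_pos: [0.4655, 0.1642, 0.0731]
contact_force: [-2.6, 0.3, 17.1]
ee_pos: [0.4656, 0.1642, 0.0724]
contact_force: [-3.1, -1.3, 16.8]
```

```bash
for i in 1; do python3 -m pendant '[[15,[0,0,-0.7],[0,0,0]]]' | grep -E 'pos|force';python3 -m pendant '[[15,[0,0,-0.7],[0,0,0]]]' | grep -E 'pos|force';python3 -m pendant '[[15,[0,0,-0.7],[0,0,0]]]' | grep -E 'pos|force'; done
```

```text
ee_pos: [0.4657, 0.1643, 0.0717]
contact_force: [-2.7, -0.8, 15.5]
ee_pos: [0.4657, 0.1643, 0.071]
contact_force: [-2.2, -0.3, 16.1]
ee_pos: [0.4657, 0.1643, 0.0702]
contact_force: [-1.5, -0.2, 13.5]
```

```bash
for i in 1; do python3 -m pendant '[[15,[0,0,-0.7],[0,0,0]]]' | grep -E 'pos|force';python3 -m pendant '[[15,[0,0,-0.7],[0,0,0]]]' | grep -E 'pos|force';python3 -m pendant '[[15,[0,0,-0.7],[0,0,0]]]' | grep -E 'pos|force';python3 -m pendant '[[15,[0,0,-0.7],[0,0,0]]]' | grep -E 'pos|force'; done
```

```text
ee_pos: [0.4656, 0.1643, 0.0693]
contact_force: [-0.5, 0.1, 11.4]
ee_pos: [0.4654, 0.1643, 0.0684]
contact_force: [-0.3, -0.6, 8.0]
ee_pos: [0.4653, 0.1642, 0.0674]
contact_force: [-0.2, -0.5, 6.6]
ee_pos: [0.4651, 0.1642, 0.0665]
contact_force: [0.0, 1.0, 5.3]
```

```bash
python3 -m pendant '[[15,[0,0,-1],[0,0,0]],[15,[0,0,-2],[0,0,0]]]' | grep -E 'pos|force';python3 -m pendant '[[15,[0,0,-1],[0,0,0]],[15,[0,0,-2],[0,0,0]]]' | grep -E 'pos|force';python3 -m pendant '[[15,[0,0,-1],[0,0,0]],[15,[0,0,-1.7],[0,0,0]]]' | grep -E 'pos|force'
```

```text
ee_pos: [0.4646, 0.1641, 0.0638]
contact_force: [1.5, -0.0, 1.3]
ee_pos: [0.4641, 0.164, 0.0612]
contact_force: [2.1, -0.1, -1.7]
ee_pos: [0.4641, 0.164, 0.0595]
contact_force: [2.1, -1.7, -2.2]
```

```bash
python3 look.py w6; python3 - <<'E'
from h import *
P=np.load('pics/w6P.npy');z=P[...,2]
u=np.array([np.sin(np.radians(8.8)),np.cos(np.radians(8.8))]);n=np.array([u[1],-u[0]]);c=np.array([.4668,.1781])
for v in range(40,240,8):
    q=P[v,300:346]; k=np.argsort(-q[:,2])[:10]; print(v,z[v,318:327].mean().round(4),((P[v,318:327,:2].mean(0)-c)@u).round(4))
E
```

```text
[0.4641 0.164  0.0595] [ 3.1322e+00 -2.4030e-01 -6.0000e-04] [ 2.07 -1.71 -2.16] 11.45 [ 0.1   0.5   1.81 -0.    0.84  0.25]
40 0.0667 0.0708
48 0.0668 0.0686
56 0.0661 0.0664
64 0.0622 0.0645
72 0.0627 0.0621
80 0.0615 0.0597
88 0.0614 0.0573
96 0.0615 0.0548
104 0.0615 0.0524
112 0.0613 0.0498
120 0.0616 0.0473
128 0.0616 0.0447
136 0.0613 0.0421
144 0.0615 0.0394
152 0.0618 0.0368
160 0.0621 0.0342
168 0.0613 0.0313
176 0.0614 0.0285
184 0.0609 0.0256
192 0.0618 0.0229
200 0.0614 0.02
208 0.0616 0.0171
216 0.0618 0.0142
224 0.0615 0.0111
232 0.0743 0.0131
```

View pics/w6.png

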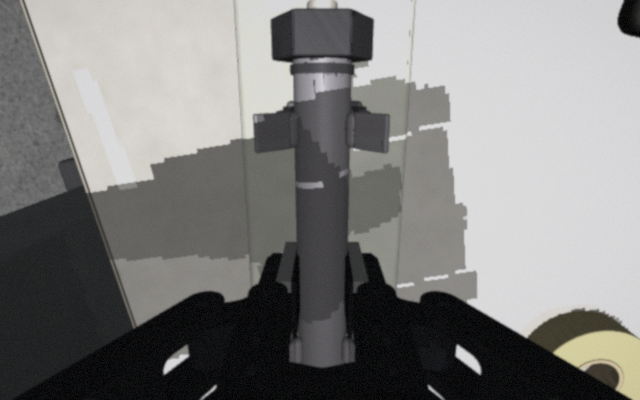

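The column is level between clip A's lips, which show at (275,130) and (370,130). I'll press 1 mm more to confirm it is seated.

```bash
python3 -m pendant '[[15,[0.2,0,-0.5],[0,0,0]],[15,[0.4,0,-0.6],[0,0,0]]]' | grep -E 'pos|force';python3 -m pendant '[[15,[0,0,-0.5],[0,0,0]]]' | grep -E 'pos|force'
```

```text
ee_pos: [0.4645, 0.164, 0.0592]
contact_force: [2.6, -1.4, -1.1]
ee_pos: [0.4647, 0.164, 0.0589]
contact_force: [2.0, -1.1, 1.2]
```

```bash
python3 -m pendant '[[15,[0.1,0.6,0],[0,0,0]],[15,[0.2,1.2,0],[0,0,0]],[15,[0.3,2,0],[0,0,0]],[15,[0.5,3,0],[0,0,0]]]' | grep -E 'pos|force';python3 -m pendant '[[15,[0.15,1,0],[0,0,0]],[15,[0.3,2,0],[0,0,0]],[15,[0.45,3,0],[0,0,0]],[15,[0.6,4,0],[0,0,0]]]' | grep -E 'pos|force'
python3 -m pendant '[[15,[0.15,1,0],[0,0,0]],[15,[0.3,2,0],[0,0,0]]]' | grep -E 'pos|force'
python3 look.py w7; python3 - <<'E'
from h import *
P=np.load('pics/w7P.npy');z=P[...,2]
u=np.array([np.sin(np.radians(8.8)),np.cos(np.radians(8.8))]);c=np.array([.4668,.1781])
for v in range(0,80,3): print(v,z[v,318:327].mean().round(4),((P[v,318:327,:2].mean(0)-c)@u).round(4))
E
```

```text
ee_pos: [0.4653, 0.1663, 0.0587]
contact_force: [3.0, -7.7, -2.0]
ee_pos: [0.4659, 0.1703, 0.0587]
contact_force: [2.5, -7.8, -1.9]
ee_pos: [0.4662, 0.1723, 0.0587]
contact_force: [2.8, -7.4, -1.7]
[0.4662 0.1723 0.0587] [ 3.1311e+00 -2.3990e-01  4.0000e-04] [ 2.79 -7.36 -1.65] 13.125 [ 0.12  0.5   1.79 -0.    0.84  0.27]
0 0.0557 0.0923
3 0.0555 0.0915
6 0.0556 0.0906
9 0.0656 0.0877
12 0.0662 0.0868
15 0.0662 0.086
18 0.0659 0.0852
21 0.0658 0.0845
24 0.0658 0.0837
27 0.0787 0.0807
30 0.0659 0.082
33 0.0657 0.0813
36 0.066 0.0804
39 0.066 0.0796
42 0.0661 0.0788
45 0.066 0.078
48 0.0659 0.0771
51 0.0658 0.0763
54 0.0658 0.0755
57 0.0631 0.0749
60 0.0606 0.0743
63 0.0618 0.0733
66 0.0615 0.0724
69 0.0614 0.0716
72 0.0618 0.0706
75 0.0605 0.0698
78 0.0605 0.0689
```

```bash
python3 -m pendant '[[15,[0.15,1,0],[0,0,0]],[15,[0.3,2,0],[0,0,0]],[15,[0.4,2.5,0],[0,0,0]],[15,[0.45,3,0],[0,0,0]]]' | grep -E 'pos|force'
python3 -m pendant '[[15,[0.08,0.5,0],[0,0,0]],[15,[0.15,1,0],[0,0,0]]]' | grep -E 'pos|force'
python3 -m pendant '[[15,[0.08,0.5,0],[0,0,0]],[15,[0.15,1,0],[0,0,0]]]' | grep -E 'pos|force'
```

```text
ee_pos: [0.4666, 0.1753, 0.0587]
contact_force: [2.5, -7.7, -2.0]
ee_pos: [0.4668, 0.1763, 0.0587]
contact_force: [2.9, -7.3, -1.5]
ee_pos: [0.467, 0.1773, 0.0587]
contact_force: [2.4, -7.6, -1.6]
```

```bash
python3 -m pendant '[[15,[0.08,0.5,0],[0,0,0]]]' | grep -E 'pos|force'
python3 -m pendant '[[15,[0.08,0.5,0],[0,0,0]]]' | grep -E 'pos|force'
python3 -m pendant '[[15,[0.08,0.5,0],[0,0,0]]]' | grep -E 'pos|force'
python3 -m pendant '[[15,[0.08,0.5,0],[0,0,0]]]' | grep -E 'pos|force'
```

```text
ee_pos: [0.467, 0.1778, 0.0587]
contact_force: [1.9, -7.8, -1.3]
ee_pos: [0.4671, 0.1783, 0.0587]
contact_force: [2.3, -7.6, -2.1]
ee_pos: [0.4672, 0.1788, 0.0587]
contact_force: [1.8, -6.7, -1.5]
ee_pos: [0.4673, 0.1793, 0.0587]
contact_force: [2.6, -7.5, -1.5]
```

```bash
python3 -m pendant '[[15,[0.08,0.5,0],[0,0,0]]]' | grep -E 'pos|force'
python3 -m pendant '[[15,[0.07,0.5,0],[0,0,0]]]' | grep -E 'pos|force'
python3 -m pendant '[[15,[0.08,0.5,0],[0,0,0]]]' | grep -E 'pos|force'
```

```text
ee_pos: [0.4673, 0.1798, 0.0587]
contact_force: [2.4, -7.4, -1.2]
ee_pos: [0.4674, 0.1803, 0.0587]
contact_force: [3.2, -8.2, -2.0]
ee_pos: [0.4675, 0.1808, 0.0587]
contact_force: [2.8, -8.0, -2.1]
```

```bash
python3 -m pendant '[[15,[0.06,0.4,0],[0,0,0]]]' | grep -E 'pos|force'
python3 -m pendant '[[15,[0.06,0.4,0],[0,0,0]]]' | grep -E 'pos|force'
```

```text
ee_pos: [0.4676, 0.1812, 0.0587]
contact_force: [3.0, -7.7, -1.3]
ee_pos: [0.4676, 0.1815, 0.0587]
contact_force: [2.2, -9.0, -1.3]
```

```bash
python3 -m pendant '[[15,[0.06,0.4,0],[0,0,0]]]' | grep -E 'pos|force'
python3 look.py w8
```

```text
ee_pos: [0.4676, 0.1817, 0.0587]
contact_force: [2.7, -9.7, -1.3]
[0.4676 0.1817 0.0587] [ 3.1306e+00 -2.3970e-01  2.0000e-04] [ 2.67 -9.7  -1.35] 15.425 [ 0.14  0.51  1.78 -0.    0.85  0.29]
```

```bash
python3 -m pendant '[[15,[0.06,0.4,0],[0,0,0]]]' | grep -E 'pos|force'
python3 -m pendant '[[15,[0.03,0.2,0],[0,0,0]]]' | grep -E 'pos|force'
```

```text
ee_pos: [0.4677, 0.182, 0.0587]
contact_force: [1.9, -10.9, -1.4]
ee_pos: [0.4677, 0.1822, 0.0587]
contact_force: [2.3, -12.2, -0.7]
```

```bash
for i in 1 2 3; do python3 -m pendant '[[15,[0,0,0],[0,0,0]]]' | grep -E 'pos|force'; done
```

```text
ee_pos: [0.4677, 0.1822, 0.0587]
contact_force: [2.7, -11.1, -1.4]
ee_pos: [0.4677, 0.1822, 0.0587]
contact_force: [2.9, -10.0, -1.4]
ee_pos: [0.4677, 0.1822, 0.0587]
contact_force: [3.3, -11.3, -1.5]
```

```bash
python3 -m pendant '[[15,[0.03,0.25,0],[0,0,0]]]' | grep -E 'pos|force'; for i in 1 2 ; do python3 -m pendant '[[15,[0,0,0],[0,0,0]]]' | grep -E 'pos|force'; done
```

```text
ee_pos: [0.4677, 0.1824, 0.0587]
contact_force: [3.0, -12.1, -1.4]
ee_pos: [0.4677, 0.1824, 0.0587]
contact_force: [1.8, -10.7, -0.5]
ee_pos: [0.4677, 0.1823, 0.0587]
contact_force: [2.7, -11.4, -0.9]
```

```bash
python3 -m pendant '[[22,[0,0,0],[0,0,0]],[26,[0,0,0],[0,0,0]],[34,[0,0,0],[0,0,0]],[50,[0,0,0],[0,0,0]],[50,[0,0,0],[0,0,0]],[50,[0,0,0],[0,0,0]]]' 20
python3 look.py w9
```

```text
time: 17.23
ee_pos: [0.4676, 0.1836, 0.0587]
eef_rot: [-3.132, 0.24, -0.0]
contact_force: [0.3, 0.2, -0.3]
finger_gap: 0.0497
[0.4676 0.1836 0.0587] [-3.1324  0.2403 -0.    ] [ 0.34  0.19 -0.28] 17.225 [0.14 0.51 1.78 0.   0.85 0.29]
```

View pics/w9.png

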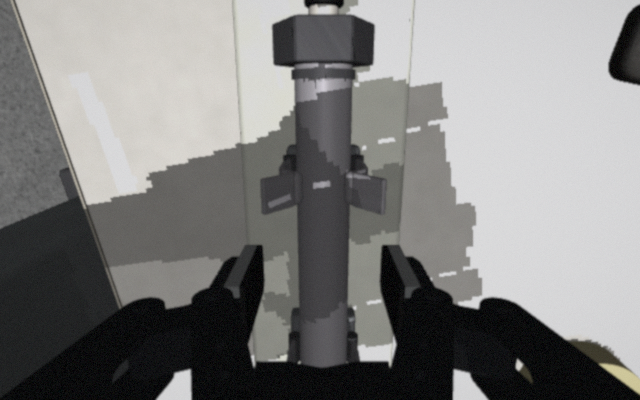

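The fingers are off the column and the stub meets the black seal at (322,3). Next I'll check the column's position before and after release.

```bash
python3 - <<'E'
from h import *
u=np.array([np.sin(np.radians(8.8)),np.cos(np.radians(8.8))]);n=np.array([u[1],-u[0]]);c=np.array([.4668,.1781])
for f in('w7','w8','w9'):
    P=np.load(f'pics/{f}P.npy');z=P[...,2]
    hz=z[:,305:340];t=(P[:,305:340,:2]-c)@u
    # nut top edges, per column: first/last row with z>.0638 
    out=[];inn=[]
    for k in range(35):
        v=np.flatnonzero((hz[:80,k]>.0637)&(hz[:80,k]<.07)); out.append(t[v[0],k]); inn.append(t[v[-1],k])
    q=[]
    for v in range(90,160,5):
        kk=np.flatnonzero((z[v,296:352]>.056))+296; q.append((P[v,kk,:2].mean(0)-c)@n)
    print(f,'outer',np.median(out)-.093,'inner',np.median(inn)-.08,'across',np.mean(q),'z',np.median(z[80:240,320:325]))
E
```

```text
w7 outer -0.00534342284801935 inner -0.005017537260787186 across 0.0001565214505194428 z 0.06072370374478034
w8 outer 0.004179084429812921 inner 0.004493092397443166 across -8.60786625971876e-06 z 0.06075247876997918
w9 outer 0.00442152959840196 inner 0.004756977195808351 across 1.0362159290326916e-05 z 0.060673851990546826
```

```bash
python3 -m pendant '[[50,[0,0,3],[0,0,0]],[50,[0,0,12],[0,0,0]],[50,[0,0,30],[0,0,0]],[50,[0,0,55],[0,0,0]],[50,[4,25,70],[0,0,0]],[50,[6,40,70],[0,0,0]],[50,[6,40,70],[0,0,0]],[50,[6,40,70],[0,0,0]]]'
python3 look.py w10; python3 - <<'E'
import cv2
p=cv2.imread('pics/w10.png');cv2.imwrite('pics/w10c.png',cv2.resize(p[0:200,240:400],None,fx=3,fy=3,interpolation=cv2.INTER_CUBIC))
E
```

```text
time: 18.27
ee_pos: [0.4731, 0.2231, 0.1279]
eef_rot: [3.132, -0.24, -0.002]
contact_force: [-0.6, 0.1, -0.1]
finger_gap: 0.0497
[0.4731 0.2231 0.1279] [ 3.1317e+00 -2.4010e-01 -2.4000e-03] [-0.63  0.11 -0.14] 18.275 [ 0.22  0.44  1.66 -0.    1.04  0.37]
```

View pics/w10c.png

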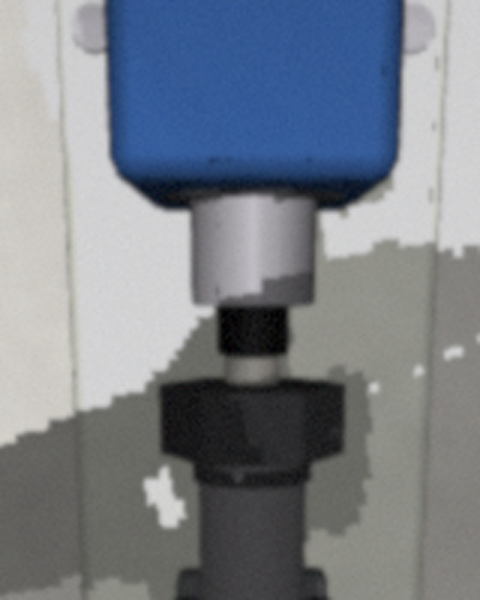

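The crop shows the stub pressed against the seal. In the full image the collar front is near v≈101, the seal tip near v≈118, and the nut spans about v≈127 to 153, all at u≈325.

```bash
python3 - <<'E'
from h import *
p=np.load('pics/w10.npz')['p'].astype(float);g=p[:,319:329].mean((1,2))
for v in range(94,132):print(v,g[v].round(0),end='; ')
T=wframe([0.4731,0.2231,0.1279],r.observe()['eef_rot'])
u=np.array([np.sin(np.radians(8.8)),np.cos(np.radians(8.8))]);c=np.array([.4668,.1781])
def cross(a,b):
    s=g[a:b+1];h=(s.max()+s.min())/2
    for i in range(a,b):
        if (g[i]-h)*(g[i+1]-h)<=0 and g[i]!=g[i+1]: return i+(h-g[i])/(g[i+1]-g[i])
e1=cross(96,107);e2=cross(112,123);e3=cross(120,130)
for nme,e,z in(('collar',e1,.0617),('sealtip',e2,.0572),('nut',e3,.0657)):
    q=wplane(T,[[324,e]],z)[0,:2];print('\n',nme,e,(q-c)@u*1000)
E
```

```text
94 168.0; 95 168.0; 96 164.0; 97 150.0; 98 120.0; 99 100.0; 100 91.0; 101 74.0; 102 42.0; 103 19.0; 104 17.0; 105 15.0; 106 18.0; 107 17.0; 108 19.0; 109 18.0; 110 18.0; 111 18.0; 112 19.0; 113 19.0; 114 20.0; 115 19.0; 116 19.0; 117 24.0; 118 48.0; 119 86.0; 120 114.0; 121 122.0; 122 122.0; 123 124.0; 124 122.0; 125 119.0; 126 106.0; 127 82.0; 128 54.0; 129 31.0; 130 29.0; 131 39.0; 
 collar 100.1046511627907 112.41733828713303

 sealtip 118.61145104895105 102.96355018722258

 nut 127.20306965761512 99.2481165530189
```

Vision puts the seal compression at about 0.8 mm, and force puts it at 0.9–1.1 mm. Both are in range but slightly under target. There is plenty of time, so I'll regrip and nudge it on with force feedback.

```bash
python3 -m pendant '[[50,[-3,-20,0],[0,0,0]],[50,[-6,-40,-5],[0,0,0]],[50,[-6,-40,-30],[0,0,0]],[50,[-6,-40,-50],[0,0,0]],[50,[-6,-40,-64],[0,0,0]],[50,[-6,-40,-69.5],[0,0,0]],[50,[-6,-40,-70],[0,0,0]],[50,[-6,-40,-70],[0,0,0]]]' 
python3 -m pendant '[[15,[0,0,0],[0,0,0]],[15,[0,0,0],[0,0,0]],[15,[0,0,0],[0,0,0]],[15,[0,0,0],[0,0,0]],[15,[0,0,0],[0,0,0]],[15,[0,0,0],[0,0,0]]]' 60
```

```text
time: 19.32
ee_pos: [0.4679, 0.1836, 0.0592]
eef_rot: [-3.132, 0.24, -0.002]
contact_force: [0.7, -0.7, 1.0]
finger_gap: 0.05
time: 20.08
ee_pos: [0.468, 0.1836, 0.0592]
eef_rot: [-3.132, 0.24, -0.002]
contact_force: [-0.3, -0.9, 5.3]
finger_gap: 0.0183
```

```bash
python3 -m pendant '[[15,[0.06,0.4,0],[0,0,0]],[15,[0.12,0.8,0],[0,0,0]]]' | grep -E 'pos|force'; for i in 1 2; do python3 -m pendant '[[15,[0.03,0.2,0],[0,0,0]]]' | grep -E 'pos|force'; done
```

```text
ee_pos: [0.468, 0.1837, 0.0592]
contact_force: [-1.0, -8.6, 8.1]
ee_pos: [0.468, 0.1837, 0.0592]
contact_force: [-0.8, -9.0, 6.6]
ee_pos: [0.468, 0.1837, 0.0592]
contact_force: [-1.8, -10.7, 7.7]
```

```bash
for i in 1 2 3; do python3 -m pendant '[[15,[0.02,0.15,0],[0,0,0]]]' | grep -E 'pos|force'; done
```

```text
ee_pos: [0.468, 0.1838, 0.0591]
contact_force: [-1.6, -11.1, 8.1]
ee_pos: [0.4681, 0.1838, 0.0592]
contact_force: [-1.4, -12.7, 8.4]
ee_pos: [0.468, 0.1838, 0.0591]
contact_force: [-0.7, -13.2, 8.3]
```

The column barely moves under a 13 N push, so seal plus friction is about where I want it (roughly 4 N on the seal). I'll unload the arm and then release.

```bash
python3 -m pendant '[[15,[-0.1,-0.7,0],[0,0,0]],[15,[-0.15,-1.2,0],[0,0,0]]]' | grep -E 'pos|force'; python3 -m pendant '[[22,[0,0,0],[0,0,0]],[26,[0,0,0],[0,0,0]],[34,[0,0,0],[0,0,0]],[50,[0,0,0],[0,0,0]],[50,[0,0,0],[0,0,0]],[50,[0,0,0],[0,0,0]]]' 20
python3 -m pendant '[[50,[0,0,3],[0,0,0]],[50,[0,0,12],[0,0,0]],[50,[0,0,30],[0,0,0]],[50,[0,0,55],[0,0,0]],[50,[4,25,70],[0,0,0]],[50,[6,40,70],[0,0,0]],[50,[6,40,70],[0,0,0]],[50,[6,40,70],[0,0,0]]]'
python3 look.py w11; python3 - <<'E'
from h import *
s=r.observe()
p=np.load('pics/w11.npz')['p'].astype(float);g=p[:,319:329].mean((1,2))
print([(v,int(g[v])) for v in range(97,132)])
P=np.load('pics/w11P.npy');z=P[...,2]
u=np.array([np.sin(np.radians(8.8)),np.cos(np.radians(8.8))]);n=np.array([u[1],-u[0]]);c=np.array([.4668,.1781])
for f in('w10','w11'):
    P=np.load(f'pics/{f}P.npy');hz=P[:,310:338,2];t=(P[:,310:338,:2]-c)@u;i=[];o=[]
    for k in range(28):
        v=np.flatnonzero((hz[110:170,k]>.0637)&(hz[110:170,k]<.07))+110;o.append(t[v[0],k]);i.append(t[v[-1],k])
    print(f,np.median(o)-.093,np.median(i)-.08, np.median(P[170:240,322:326,2]))
    for v in (180,210,240): print(v,[((P[v,kk,:2].mean(0)-c)@n).round(4) for kk in [np.flatnonzero(P[v,290:360,2]>.056)+290]])
E
```

```text
ee_pos: [0.468, 0.1836, 0.0592]
contact_force: [-0.2, -1.0, 6.4]
time: 21.95
ee_pos: [0.4677, 0.1841, 0.0587]
eef_rot: [-3.132, 0.24, -0.0]
contact_force: [0.2, 0.6, 1.0]
finger_gap: 0.0498
time: 22.95
ee_pos: [0.4732, 0.2236, 0.1279]
eef_rot: [3.132, -0.24, -0.002]
contact_force: [-0.2, -0.1, 0.0]
finger_gap: 0.0498
[0.4732 0.2236 0.1279] [ 3.1317e+00 -2.4010e-01 -2.4000e-03] [-0.16 -0.11  0.03] 22.95 [ 0.22  0.44  1.66 -0.    1.04  0.37]
[(97, 132), (98, 123), (99, 109), (100, 99), (101, 91), (102, 72), (103, 41), (104, 20), (105, 17), (106, 16), (107, 20), (108, 18), (109, 17), (110, 15), (111, 15), (112, 18), (113, 16), (114, 18), (115, 18), (116, 18), (117, 19), (118, 23), (119, 48), (120, 87), (121, 114), (122, 121), (123, 122), (124, 123), (125, 122), (126, 118), (127, 104), (128, 80), (129, 52), (130, 30), (131, 29)]
w10 0.004797967116945537 0.005120447693120686 0.06070320050122739
180 [np.float64(-0.0002)]
210 [np.float64(0.0001)]
240 [np.float64(0.0009)]
w11 0.004694580407862109 0.005022550898509323 0.06063022387469176
180 [np.float64(-0.0001)]
210 [np.float64(0.0001)]
240 [np.float64(0.0007)]
```

View pics/w11.png

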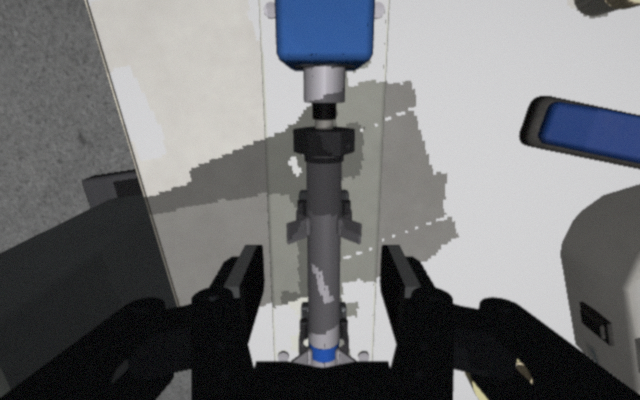

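```bash
python3 - <<'E'
from h import *
print(close_job())
E
```

```text
the job is handed in; nothing more can be done
None
```

The column is snapped into both clips and its end rests against the port's seal, and I've handed the job in at about 23 s. `close_job` gave no verdict, so the figures below are from my own checks.

- **Snap-in:** I gripped the column at its middle and pressed it in from above, with its centre about 14 mm short of clip_mid and nothing near the port. The press peaked at about 20 N, and the column then dropped into both cradles.
- **Slide and seal:** It slid against about 7.5 N of friction. I felt the seal about 18 mm along, close to where the camera had put it. I pushed on until the force had risen by about 3.5–4.5 N, then let go.
- **Regrip:** I gripped it again to nudge it a little further. It moved at most about 0.1 mm under a 13 N push, so I took the load off and released it. The camera showed no change in its position.
- **Last checks:** The column is level, within about 1 mm of its seat in height and under 1 mm sideways. The gripper is clear above it, and no contact with a bystander was seen.
- **Where the checks differ:** Force puts the seal about 0.9–1.1 mm in, while the picture puts it at about 0.8 mm (±0.3 mm). Both are inside the allowed 0.3–2.3 mm, but this may be slightly less than the "little over 1 mm" you asked for.

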